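# Move a snap-in battery from its charger to the rotary tool's power unit

## Task

The battery in the charger is charged: squeeze the spring buttons on its two sides together to free it, draw it straight out of the charger, and put it into the empty socket of the power unit, pressing it down gently against the sprung plate until it is far enough in for both buttons to snap out and hold it there by themselves when you let go. Never wrench it or force it, either coming out or going in (pull and press with well under 25 N), and leave the petri dish, the ammonite and the jar where they are.

Things in the scene. Friction and masses are not known exactly. Their poses are not given: they have to be found in the camera images.
- battery: Black battery, 0.26 kg, fits either way round. Origin: centre of its underside, z up. Lower block 56 (x) x 44 (y) x 38 mm high; above it a neck 52 x 34 mm up to z = 70. Low on its +y and -y sides (z = 12 to 20) a catch nub sticks out 6 mm and draws in with the button above it. It starts standing in the charger, nubs under the catch edges of the socket.
- battery_grip (a point): Point in the battery, 53 mm above the underside, midway between its two grey spring buttons, which stand on the neck's +y and -y sides: pads 26 mm wide (x), z = 40 to 66 mm of the battery, outer faces 60 mm apart at rest, 48 mm squeezed. A ledge at the pads' foot (z = 40 to 43) sticks out 4 mm more: keep fingertips above it. Pinch along y with a light grip, about 20 N.
- tab_l (a joint): Travel of the battery's +y button inward, m: 0 = out, 0.006 = fully in. Spring: 6 N at 0, 13 N fully in. Its nub clears the catch edge beyond about 0.005.
- tab_r (a joint): The same for the -y button.
- charger: Off-white charger fixed to the table, 104 (x) x 116 (y) x 47 mm, upright socket in the middle. Origin: centre of its underside, on the table. The battery stands in it, underside at z = 15 mm, axes along the charger's, pushed up against the catch edges (on the y sides) by a sprung floor (about 5 N, yields 4 mm, rises 2 mm once freed). Socket rim at z = 47 mm; 1.2 mm clearance on each side.
- dock: Grey power unit fixed to the table, housing 104 (x) x 116 (y) x 41 mm, round jack on its front. Origin: centre of its underside, on the table. In its middle a collar forms an upright socket for the battery, axes along the unit's, opening 58.4 (x) x 46.4 (y) mm, mouth bevelled 4 mm. The collar's height differs from unit to unit and is not measured: rim at z = 46 to 66 mm.
- plate (a joint): Travel down, m, of the sprung plate in the unit's socket, 28 mm below the rim at 0. The battery's underside presses it: 5 N at first touch, 1 N more per mm, hard stop at 0.0065 (11.5 N). Nubs (tops bevelled) snap out under the catch edges beyond 0.004 (9 N); a latched battery rests at 0.004. Let go higher, it is pushed up, not held. Stop by force (12 to 14 N), not height; over 25 N fails.
- petri_dish: Bystander: round glass dish, 67 mm wide, 15 mm high. Origin at the centre of its underside. Leave alone.
- ammonite: Bystander: small grey-brown ammonite fossil, 40 x 48 x 14 mm. Origin at the centre of its underside. Leave alone.
- jar_resin: Bystander: white-lidded jar, 62 mm wide, 79 mm high. Origin at the centre of its underside. Leave alone.
Things that resemble listed ones, but are neither listed nor needed, are in the scene too. What is shaped like the battery but orange is not meant.

How it is judged (in metres and radians):
On the way, in this order (a step that is already met when the one before it is completed fails the run):
1. both buttons are squeezed in while the battery still sits in the charger (value of joint each of tab_l, tab_r above 0.004 m and z of battery in the frame of charger below 0.022 m and horizontal distance between battery and charger below 0.01 m), for 0.1 s.
2. the battery has been drawn out of the charger's socket (z of battery in the frame of charger above 0.05 m), for 0.05 s.
At the end, for the whole second after the job is handed in: The battery sits upright (within 0.08 rad) in the power unit's socket, within 5 mm of its middle, at rest, latched: both buttons are out (less than 3 mm in) and the sprung plate under it stays pressed by more than 2.8 mm with the robot off it (horizontal distance between battery and dock below 0.005 m and angle between battery's own z axis and vertical below 0.08 rad and value of joint plate above 0.0028 m and value of joint each of tab_l, tab_r below 0.003 m and linear speed of battery below 0.01 m/s); the robot touches nothing.
It fails at once if more than 25 N between battery and charger (contact force between battery and charger above 25 N).
It fails at once if more than 25 N between battery and power unit while both buttons are squeezed in, or more than 60 N at any time ((contact force between battery and dock above 25 N and value of joint each of tab_l, tab_r above 0.004 m) or contact force between battery and dock above 60 N).
It fails at once if a bystander is moved by more than 15 mm (distance of any of petri_dish, ammonite, jar_resin from where it was at the start of the episode above 0.015 m).
It also fails if it takes over 64 s, if anything falls off the work surface, if the arm or the gripper's body presses on something with over 40 N, if the wrist force passes 120 N, or if a joint passes its speed limit or range.

## Robot

A 6-joint arm with a two-finger parallel gripper is mounted at the origin on the work surface; the furniture and walls round the work are solid. World frame = base frame: x ahead of the robot, y to its left, z up, the work surface at z = 0. Lengths are in mm, angles in rad, forces in N, time in s.
With the tool pointing down it reaches from about 300 to 775 mm from the base axis. Payload 14.6 kg.
Tool frame: the origin (TCP) lies on the mounting face of the last link; the fingertips stand 199 mm ahead of it and the grasp point (between the pads) lies 180 mm ahead of it; z points along the fingers, y is the line along which they close (so a half turn about z gives the same grasp; the last joint's range is limited). The gripper opens to 94 mm and grips with 3 to 60 N. Pads are 16 mm wide; open, the fingers measure 119 mm over their backs; the gripper's body (75 mm by 177 mm) begins 78 mm behind the grasp point.
Start: joints at [1.13, 0.3, 1.521, -0, 1.321, -0.067], TCP at [200.833, 512.013, 404.646] pointing down, gripper open.
Joint ranges: [-3.03, 3.03], [-0.79, 2.21], [0.23, 2.52], [-1.04, 4.18], [0, 3.07], [-2.55, 2.55]. Speed limits (rad/s): [2.22, 2.22, 2.57, 3.14, 3.14, 3.14].

## Interface

Orientations are given as [roll, pitch, yaw] about the fixed x, y, z axes, in that order (R = Rz(yaw) Ry(pitch) Rx(roll)).
In Python, from cell import manip gives the robot as it stands. The module is installed in compiled form; this text tells all that it offers.
- The arm moves only by the shell command python3 -m creep 'ROWS' [FORCE]. ROWS is a JSON object of lists of equal length, an entry for each row: "slide": the shift along the world's x, y, z in cm, a list of three; "turn": the turn about the world's z in rad; "claw": the opening, from 0 (shut) to 1 (fully open). A call has 1 to 8 rows; each row shifts and turns the commanded pose from where the row before left it; what a row does not reach is not made up. A row lasts 1/8 s, in which the tool goes at most 62.5 mm and 10.7 degrees, less where a joint would pass 70% of its speed; a pose out of reach is approached as far as the arm can. A call with a gripper value outside its range is refused whole. The fingers move at their own pace and stop on an object; FORCE is the grip in N (left out, the last holds). Time passes only in rows, so rows that do not move let the fingers close. It gives the time, the measured TCP pose, the force, the opening and the grip force at its end, in the units of the state.
- manip.read_state(): the state, without advancing time (a new reading comes with each control period).
- manip.camera(name): name is "scene" or "top" or "wrist"; returns (picture, depth): 384x512x3 uint8, red, green, blue; 384x512 float32, mm along the optical axis (not along the pixel's ray), 0 where there is no reading.
- manip.calibration(name): a dict with "intrinsics" (3x3 intrinsics, pixels), "pose" (4x4, takes a point from camera to world coordinates). Camera axes: x right, y up, looking along -z (the intrinsics and any distortion apply to the point x, -y, -z); pixel columns grow to the right and rows downward; lengths in mm; the calibration is good to about 2 mm. A picture is of the moment at which its call begins: read the wrist's pose just before it. calibration takes no time and is no camera call; for the wrist camera it gives the pose at the moment of the call.
- manip.sign_off(): hands the job in; it is judged then, once.
Trained networks look in the newest picture that a camera, given by its name, has taken for a name from the list of things; names that differ only in an ending like _2 or _b are one class to them, and where a whole thing is asked for, a point or a joint stands for the part that bears it (a point fixed in the world has none). Each returns a list of dicts, best first, with "score" (0 to 1); they miss things now and then, are a little off and sometimes report something else, mostly with a low value. They report only what shows in the picture. A call takes as long as a camera call. They do not tell look-alikes from the thing itself.
- manip.cut_out(query, camera): "mask" (384x512 bool, what is visible of it) and "position" ([column, row] in pixels, amid what is visible of it).
The state is a dict: "clock": time; "joints": joint angles; "qd": joint speeds; "effort": joint torques, N m; "eef_pos": TCP position; "eef_rot": TCP orientation; "wrist_force": force on the tool from outside, world axes, zero at the start; "moment": the same for the moment, N m; "finger_gap": finger opening in mm; "finger_force": force on a finger pad.
Only numpy, scipy, OpenCV 4.12 (cv2) and the standard library are available. Lean on these libraries where they do the work, as an engineer would, in place of code of your own. Each camera call takes 0.05 s, during which the arm holds its last target. There are 200 camera calls.

## Working session

There is one attempt and no reset: what is moved stays moved. The work goes in short steps, Python scripts to look and compute and a shell command to move; the robot and the scene stay as the last step left them, time stands still between calls to the robot, and variables do not carry over. Pictures are saved under pics/ and viewed, at most 10 in all, crops included, and the job is handed in when it is done.

```bash
mkdir -p pics; cat > h.py <<'E'
from cell import manip
import numpy as np, cv2
def cloud(cam):
    pic,d=manip.camera(cam); c=manip.calibration(cam); K=np.array(c["intrinsics"]); T=np.array(c["pose"])
    v,u=np.mgrid[0:384,0:512]
    P=np.stack([(u-K[0,2])/K[0,0]*d,-(v-K[1,2])/K[1,1]*d,-d],-1)
    return pic,d,P@T[:3,:3].T+T[:3,3]
def save(n,p): cv2.imwrite(n,p[:,:,::-1])
E
python3 - <<'E'
from h import *
for cam in("top","scene"):
    pic,d,W=cloud(cam); save(f"pics/{cam}1.png",pic); np.save(cam+"W",W)
    c=manip.calibration(cam); print(cam,np.round(c["pose"],2).tolist(),[k for k in c])
    for q in("battery","charger","dock","petri_dish","ammonite","jar_resin"):
        for r in manip.cut_out(q,cam)[:3]:
            m=r["mask"]&(d>0); 
            if m.sum()<5: continue
            print(q,round(r["score"],2),np.round(r["position"]),np.round(np.median(W[m],0)),np.round(np.percentile(W[m],[2,98],axis=0)).tolist())
print(manip.read_state())
E
```

```text
top [[0.03, 0.98, -0.18, 228.83], [-1.0, 0.03, -0.0, -96.1], [0.0, 0.18, 0.98, 1203.83], [0.0, 0.0, 0.0, 1.0]] ['intrinsics', 'pose']
battery 0.69 [127. 168.] [469. 233.  66.] [[446.0, 209.0, 15.0], [499.0, 263.0, 73.0]]
battery 0.67 [182. 160.] [487.  83.  81.] [[464.0, 56.0, 36.0], [517.0, 117.0, 88.0]]
charger 0.42 [311. 174.] [ 479. -251.   35.] [[457.0, -270.0, 31.0], [503.0, -230.0, 40.0]]
dock 0.65 [311. 175.] [ 475. -247.   38.] [[419.0, -308.0, 3.0], [535.0, -188.0, 65.0]]
dock 0.23 [184. 162.] [487.  80.  80.] [[462.0, 53.0, 39.0], [519.0, 112.0, 88.0]]
petri_dish 0.86 [291. 224.] [ 348. -198.    3.] [[318.0, -227.0, -3.0], [376.0, -171.0, 12.0]]
petri_dish 0.72 [142. 220.] [355. 193.  10.] [[334.0, 176.0, 1.0], [374.0, 208.0, 16.0]]
ammonite 0.77 [144. 216.] [355. 191.   9.] [[334.0, 173.0, -3.0], [377.0, 210.0, 15.0]]
jar_resin 0.89 [382. 168.] [ 488. -419.   76.] [[464.0, -452.0, 12.0], [517.0, -396.0, 82.0]]
scene [[0.56, 0.63, -0.53, -129.9], [-0.83, 0.44, -0.34, -451.32], [0.02, 0.63, 0.77, 897.46], [0.0, 0.0, 0.0, 1.0]] ['intrinsics', 'pose']
battery 0.82 [176. 146.]
[... 487 characters left out ...]
521.0, -400.0, 82.0]]
{'clock': 0.7, 'joints': array([ 1.13039562e+00,  2.99877393e-01,  1.52100672e+00,  7.55352191e-06,
        1.32067225e+00, -6.65830267e-02]), 'qd': array([-0.00123048,  0.00201929,  0.00107999,  0.00171775, -0.00058763,
       -0.00135211]), 'effort': array([-1.06281463e-03, -5.31541193e+01, -3.52903461e+01,  7.09161046e-02,
        2.10463023e-02,  1.41176662e-05]), 'eef_pos': array([200.83311524, 512.00871457, 404.65514204]), 'eef_rot': array([ 3.14155596e+00, -4.88774827e-06,  2.76777310e+00]), 'wrist_force': array([ 0.2429508 ,  0.33396323, -0.31683193]), 'moment': array([ 0.04538233, -0.01237319,  0.02393061]), 'finger_force': 0.0, 'finger_gap': 94.03078448545452}
```

```bash
python3 - <<'E'
import cv2
t=cv2.imread("pics/top1.png")[120:260,90:420]; s=cv2.imread("pics/scene1.png")[90:310,120:440]
t=cv2.resize(t,(660,280)); s=cv2.resize(s,(465,320),interpolation=cv2.INTER_CUBIC)
import numpy as np
o=np.zeros((600,660,3),'uint8');o[:280]=t;o[280:,:465]=s;cv2.imwrite("pics/both.png",o)
E
```

```text
(no output)
```

View pics/both.png

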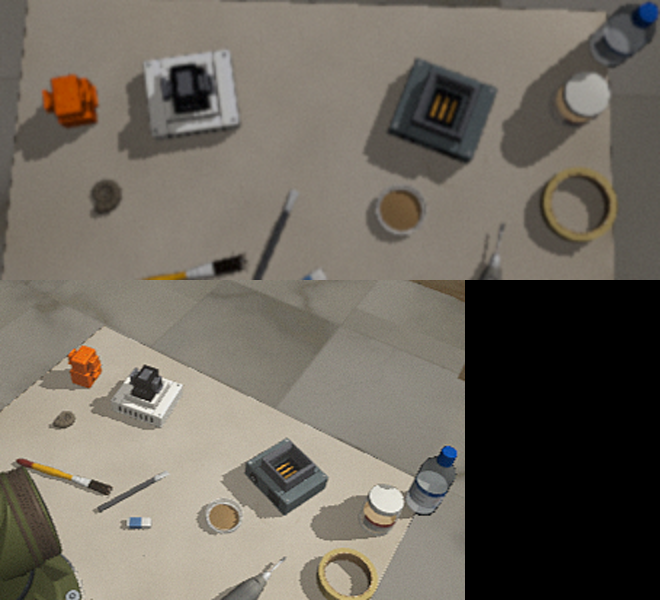

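The orange look-alike stands at top-left. The black battery is in the white charger, at about (182,160) in the full top image, and the grey dock is at (311,174), visibly yawed.

```bash
cat >> h.py <<'E'
def rect(W,c,zlo,zhi,r=85):
    m=(np.hypot(W[...,0]-c[0],W[...,1]-c[1])<r)&(W[...,2]>zlo)&(W[...,2]<zhi)
    P=W[m][:,:2].astype('f4'); 
    (cx,cy),(w,h),a=cv2.minAreaRect(P)
    return np.round([cx,cy,w,h,a],1),m.sum(),np.median(W[m][:,2])
E
python3 - <<'E'
from h import *
for cam in("top","scene"):
    W=np.load(cam+"W.npy")
    print(cam,"charger",rect(W,(490,80),25,52),"batt",rect(W,(487,83),70,95,45))
    print(cam,"dock",rect(W,(475,-247),28,46),"collar",rect(W,(475,-247),49,75,50))
    m=np.hypot(W[...,0]-475,W[...,1]+247)<85
    print(np.histogram(W[m][:,2],bins=np.arange(-4,80,4)))
T=np.array(manip.calibration("wrist")["pose"]); print(np.round(T,2)); s=manip.read_state()
from scipy.spatial.transform import Rotation as R
Rt=R.from_euler("xyz",s["eef_rot"]).as_matrix(); print(Rt.T@(T[:3,3]-s["eef_pos"]),np.round(Rt.T@T[:3,:3],2),manip.calibration("wrist")["intrinsics"])
E
```

```text
top charger (array([491.1,  85.2, 104.7, 116.3,  10.3]), np.int64(1220), np.float64(33.66740851365455)) batt (array([491.7,  85.4,  53.1,  60.3,   8. ]), np.int64(370), np.float64(82.8193192847873))
top dock (array([ 478.7, -249.1,  116. ,  106.5,   70.1]), np.int64(1266), np.float64(37.902245397385514)) collar (array([ 478.9, -249.1,   68. ,   71.1,   70.2]), np.int64(361), np.float64(61.667554452762715))
(array([691, 386,  73,  28,  15,  17,  12,  24,  49, 274, 696, 223,  31,
        17,  21,  69, 183,  75,   1,   0]), array([-4,  0,  4,  8, 12, 16, 20, 24, 28, 32, 36, 40, 44, 48, 52, 56, 60,
       64, 68, 72, 76]))
scene charger (array([493.4,  82.6, 105.5, 118.2,  10.5]), np.int64(739), np.float64(34.2446584304447)) batt (array([493.5,  82.4,  54.6,  60.6,  12.6]), np.int64(255), np.float64(82.47745660346402))
scene dock (array([ 480.6, -251.5,  117.7,  107.6,   69.7]), np.int64(992), np.float64(39.14858984621509)) collar (array([ 480.7, -250.9,   70.1,   71.6,   69.5]), np.int64(413), np.float64(62.45413148998898))
(array([358, 469,  49,  51,  51,  46,  52,  52,  55, 138, 417, 358,  43,
        49,  48,  69, 156, 117,   1,   0]), array([-4,  0,  4,  8, 12, 16, 20, 24, 28, 32, 36, 40, 44, 48, 52, 56, 60,
       64, 68, 72, 76]))
[[ 3.7000e-01 -9.0000e-01 -2.3000e-01  1.3415e+02]
 [ 9.3000e-01  3.5000e-01  9.0000e-02  5.3859e+02]
 [ 0.0000e+00 -2.4000e-01  9.7000e-01  3.8566e+02]
 [ 0.0000e+00  0.0000e+00  0.0000e+00  1.0000e+00]]
[71.78661475  0.39336743 18.99952451] [[-0.    0.97  0.24]
 [ 1.    0.   -0.  ]
 [-0.    0.24 -0.97]] [[296.61830647   0.         257.11841323]
 [  0.         296.61830647 190.37475501]
 [  0.           0.           1.        ]]
```

```bash
python3 -m creep '{"slide":[[3,-4.4,0],[3,-4.4,0],[3,-4.4,0],[3,-4.4,0],[3,-4.4,0],[3,-4.4,0],[3,-4.4,0],[3,-4.4,0]],"turn":[0.07,0.07,0.07,0.07,0.07,0.07,0.07,0.065],"claw":[1,1,1,1,1,1,1,1]}' 20
python3 -m creep '{"slide":[[2,-3,0],[1.5,-2.5,0],[1,-1.5,0],[0,0,0],[0,0,0]],"turn":[0,0,0,0,0],"claw":[1,1,1,1,1]}'
```

```text
clock: 1.7
eef_pos: [441.5, 158.4, 404.9]
eef_rot: [3.142, 0.001, -2.958]
wrist_force: [0.1, 0.5, 0.4]
finger_gap: 94.1
finger_force: 0.0
clock: 2.33
eef_pos: [485.5, 90.7, 404.6]
eef_rot: [3.141, -0.0, -2.96]
wrist_force: [-0.1, -0.7, 0.0]
finger_gap: 93.9
finger_force: 0.0
```

```bash
python3 - <<'E'
from h import *
pic,d,W=cloud("wrist"); save("pics/w1.png",pic)
print("charger",rect(W,(490,84),25,44),"top z47",rect(W,(490,84),44,52),"batt",rect(W,(490,84),78,95,45),"neck",rect(W,(490,84),83.5,95,45))
print(manip.read_state()["eef_pos"])
E
```

```text
charger (array([491.5,  87. , 104.6, 116. ,  10.2]), np.int64(4488), np.float64(34.917620523417156)) top z47 (array([491.6,  86.9,  70.8,  67.2,  10.3]), np.int64(900), np.float64(47.543595489845444)) batt (array([491.6,  87. ,  52.3,  60.4,  10.6]), np.int64(1927), np.float64(85.68893453227076)) neck (array([490.5,  92.5,  51.2,  43.8,   9.4]), np.int64(1449), np.float64(86.11505430268596))
[485.46414842  90.79839408 404.68739232]
```

View pics/w1.png

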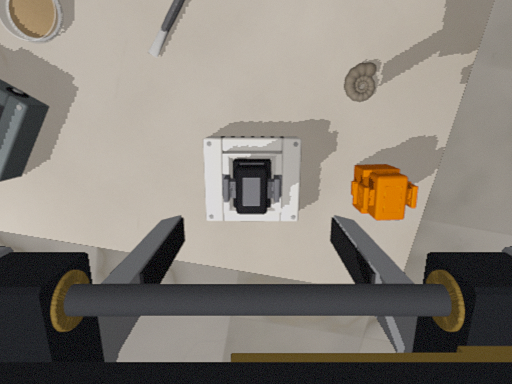

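The battery is centred in the charger, with the grey buttons left and right at (228,188) and (275,188). They lie in line with the fingers. All measured sizes match the given ones, so I'm descending with the tips kept above the ledge.

```bash
python3 -m creep '{"slide":[[0.6,-0.4,-2],[0,0,-4],[0,0,-4],[0,0,-2.5],[0,0,-1.2],[0,0,-0.7],[0,0,0],[0,0,0]],"turn":[0,0,0,0,0,0,0,0],"claw":[1,1,1,1,1,1,1,1]}' 20
python3 -c "
from h import *
s=manip.read_state();print(s['eef_pos'],s['eef_rot'],s['wrist_force'])"
```

```text
clock: 3.38
eef_pos: [492.0, 86.1, 261.4]
eef_rot: [-3.141, 0.001, -2.96]
wrist_force: [0.4, -0.2, -0.4]
finger_gap: 93.9
finger_force: 0.0
[491.99433454  86.07209596 261.41367269] [-3.14149076e+00  1.23671036e-03 -2.96034130e+00] [ 0.44357484 -0.15175654 -0.38396181]
```

```bash
python3 -m creep '{"slide":[[0,0,0],[0,0,0],[0,0,0],[0,0,0],[0,0,0],[0,0,0],[0,0,0],[0,0,0]],"turn":[0,0,0,0,0,0,0,0],"claw":[0.6,0.5,0.45,0.4,0.4,0.4,0.4,0.4]}' 20
```

```text
clock: 4.38
eef_pos: [491.9, 86.0, 260.7]
eef_rot: [-3.142, 0.0, -2.96]
wrist_force: [-0.7, -0.5, 2.8]
finger_gap: 46.6
finger_force: 20.0
```

```bash
python3 -m creep '{"slide":[[0,0,0.2],[0,0,0.3],[0,0,0.4],[0,0,0.4],[0,0,0.4],[0,0,0.4]],"turn":[0,0,0,0,0,0],"claw":[0.4,0.4,0.4,0.4,0.4,0.4]}' 20
```

```text
clock: 5.12
eef_pos: [491.8, 86.0, 281.9]
eef_rot: [-3.142, -0.0, -2.96]
wrist_force: [-0.6, -1.1, -2.9]
finger_gap: 46.5
finger_force: 20.0
```

```bash
python3 -m creep '{"slide":[[0,0,0.6],[0,0,1],[0,0,1.5],[0,0,2],[0,0,2],[0,0,1],[0,0,0],[0,0,0]],"turn":[0,0,0,0,0,0,0,0],"claw":[0.4,0.4,0.4,0.4,0.4,0.4,0.4,0.4]}' 20
python3 -m creep '{"slide":[[0,-2.5,0],[-0.1,-4.5,0],[-0.2,-4.5,0],[-0.2,-4.5,0],[-0.2,-4.5,0],[-0.2,-4.5,0],[-0.2,-4,0],[-0.1,-2.5,0]],"turn":[-0.06,-0.07,-0.07,-0.07,-0.07,-0.07,-0.06,-0.06],"claw":[0.4,0.4,0.4,0.4,0.4,0.4,0.4,0.4]}'
python3 - <<'E'
from h import *
pic,d,W=cloud("wrist"); save("pics/w2.png",pic); s=manip.read_state(); print(s["eef_pos"],s["finger_gap"],s["wrist_force"])
np.save("w2",W)
print("dock",rect(W,(480,-250),28,46),"collar",rect(W,(480,-250),49,75,52))
E
```

```text
clock: 6.12
eef_pos: [491.7, 86.0, 362.0]
eef_rot: [3.142, -0.001, -2.96]
wrist_force: [0.3, 0.0, -2.4]
finger_gap: 46.4
finger_force: 20.0
clock: 7.12
eef_pos: [479.5, -230.7, 361.8]
eef_rot: [3.141, -0.001, 2.79]
wrist_force: [-0.1, 0.5, -2.8]
finger_gap: 46.7
finger_force: 20.0
[ 479.33918688 -232.46100422  361.7168197 ] 46.44528595469812 [-2.40383915 -1.80058604 -2.02036834]
dock (array([ 475.7, -248.9,  118.4,  100. ,   71.5]), np.int64(4082), np.float64(40.6860872665909)) collar (array([ 471.1, -247. ,   68. ,   54.3,   70.2]), np.int64(1205), np.float64(64.73113455332413))
```

View pics/w2.png

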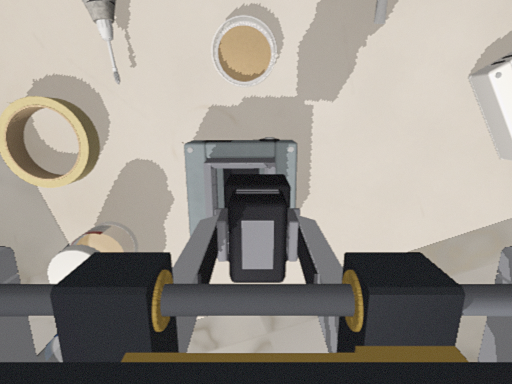

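The battery hangs straight in the grip above the dock and hides part of the socket. The jar's white lid at about (75,265) is well clear. I'll step back 6 cm for an unobstructed measurement of the dock.

```bash
python3 -m creep '{"slide":[[3,-1.5,0],[3,-1.5,0],[1,-0.5,0],[0,0,0],[0,0,0],[0,0,0]],"turn":[0,0,0,0,0,0],"claw":[0.4,0.4,0.4,0.4,0.4,0.4]}' 20
python3 - <<'E'
from h import *
s=manip.read_state();pic,d,W=cloud("wrist"); save("pics/w3.png",pic);  print(s["eef_pos"],s["eef_rot"],s["finger_gap"],s["wrist_force"])
print("dock",rect(W,(480,-250),28,44),"collar",rect(W,(480,-250),52,75,52))
m=(W[...,2]>52)&(W[...,2]<75)&(np.hypot(W[...,0]-480,W[...,1]+250)<52); print(np.percentile(W[m][:,2],[25,50,75,90]))
E
```

```text
clock: 7.92
eef_pos: [549.4, -263.7, 363.0]
eef_rot: [-3.142, 0.0, 2.793]
wrist_force: [-0.5, 0.0, -1.9]
finger_gap: 46.1
finger_force: 20.0
[ 549.38556439 -263.66478122  362.95913411] [-3.14155782e+00  1.93459885e-04  2.79292584e+00] 46.076422641554174 [-0.45320994  0.0177105  -1.93529375]
dock (array([ 478.4, -247.7,  116.3,  105.2,   70.1]), np.int64(8647), np.float64(40.59887843142559)) collar (array([ 479. , -247.8,   68. ,   70.3,   70.3]), np.int64(2822), np.float64(64.81532364951028))
[63.20960679 64.81532365 65.57430756 66.12753457]
```

View pics/w3.png

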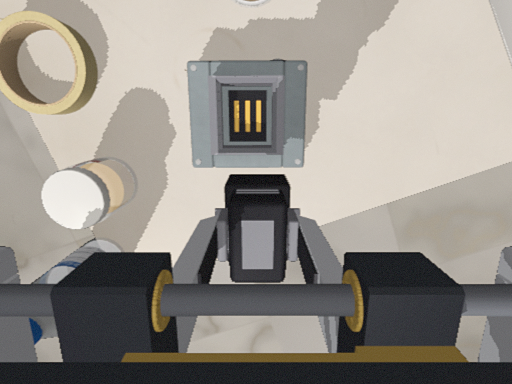

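The socket is fully visible and centred at about (248,113). The measurement fits the top view, giving TCP target (478.7, -248.8), already aligned in yaw, with the rim at about 65 mm.

```bash
python3 -m creep '{"slide":[[-3,0.6,0],[-3,0.6,0],[-1.07,0.29,0],[0,0,-1.5],[0,0,-1.5],[0,0,-0.7],[0,0,0],[0,0,0]],"turn":[0,0,0,0,0,0.003,0,0],"claw":[0.4,0.4,0.4,0.4,0.4,0.4,0.4,0.4]}' 20
```

```text
clock: 8.98
eef_pos: [479.4, -249.2, 325.9]
eef_rot: [-3.142, 0.0, 2.796]
wrist_force: [0.0, -0.1, -2.0]
finger_gap: 46.6
finger_force: 20.0
```

```bash
python3 -m creep '{"slide":[[-0.05,0.03,-0.5],[0,0,-0.5],[0,0,-0.4],[0,0,-0.3],[0,0,-0.3],[0,0,0]],"turn":[0,0,0,0,0,0],"claw":[0.4,0.4,0.4,0.4,0.4,0.4]}' 20
```

```text
clock: 9.72
eef_pos: [478.6, -248.8, 305.4]
eef_rot: [3.142, -0.0, 2.796]
wrist_force: [0.6, 0.5, -2.8]
finger_gap: 46.3
finger_force: 20.0
```

```bash
python3 -m creep '{"slide":[[0,0,-0.3],[0,0,-0.3],[0,0,-0.3],[0,0,-0.3],[0,0,-0.2],[0,0,0]],"turn":[0,0,0,0,0,0],"claw":[0.4,0.4,0.4,0.4,0.4,0.4]}' 20
```

```text
clock: 10.48
eef_pos: [478.6, -248.8, 291.5]
eef_rot: [3.142, -0.0, 2.796]
wrist_force: [-0.1, 1.3, -2.6]
finger_gap: 46.8
finger_force: 20.0
```

```bash
python3 -m creep '{"slide":[[0,0,-0.2],[0,0,-0.2],[0,0,-0.2],[0,0,-0.1],[0,0,0],[0,0,0]],"turn":[0,0,0,0,0,0],"claw":[0.4,0.4,0.4,0.4,0.4,0.4]}' 20
```

```text
clock: 11.22
eef_pos: [478.7, -248.8, 284.7]
eef_rot: [-3.142, 0.0, 2.796]
wrist_force: [-0.4, 0.2, -2.2]
finger_gap: 46.8
finger_force: 20.0
```

```bash
python3 -m creep '{"slide":[[0,0,-0.1],[0,0,-0.1],[0,0,-0.1],[0,0,0],[0,0,0]],"turn":[0,0,0,0,0],"claw":[0.4,0.4,0.4,0.4,0.4]}' 20
```

```text
clock: 11.85
eef_pos: [478.7, -248.8, 281.9]
eef_rot: [-3.142, 0.0, 2.796]
wrist_force: [-0.5, 0.4, 2.8]
finger_gap: 46.8
finger_force: 20.0
```

```bash
python3 -m creep '{"slide":[[0,0,-0.1],[0,0,-0.1],[0,0,-0.1],[0,0,-0.1],[0,0,0],[0,0,0]],"turn":[0,0,0,0,0,0],"claw":[0.4,0.4,0.4,0.4,0.4,0.4]}' 20
```

```text
clock: 12.6
eef_pos: [478.7, -248.8, 277.9]
eef_rot: [-3.142, 0.0, 2.796]
wrist_force: [-1.6, 1.2, 6.7]
finger_gap: 46.7
finger_force: 20.0
```

Plate force is about 9.2 N now (6.7 N plus the battery's weight). I need about 12 N.

```bash
python3 -m creep '{"slide":[[0,0,-0.1],[0,0,-0.1],[0,0,-0.05],[0,0,0],[0,0,0]],"turn":[0,0,0,0,0],"claw":[0.4,0.4,0.4,0.4,0.4]}' 20
```

```text
clock: 13.22
eef_pos: [478.8, -248.9, 276.0]
eef_rot: [-3.141, 0.001, 2.796]
wrist_force: [-3.1, 1.8, 14.0]
finger_gap: 46.6
finger_force: 20.0
```

```bash
python3 -m creep '{"slide":[[0,0,0],[0,0,0],[0,0,0],[0,0,0],[0,0,0],[0,0,0]],"turn":[0,0,0,0,0,0],"claw":[0.65,0.8,0.9,1,1,1]}'
python3 -m creep '{"slide":[[0,0,1],[0,0,3],[0,0,4],[0,0,3],[2,-1,1],[3,-1.5,0],[1,-0.5,0],[0,0,0]],"turn":[0,0,0,0,0,0,0,0],"claw":[1,1,1,1,1,1,1,1]}'
python3 - <<'E'
from h import *
pic,d,W=cloud("wrist"); save("pics/w4.png",pic)
print("batt top",rect(W,(479,-248),90,130,45),"collar",rect(W,(480,-250),52,72,52))
m=(W[...,2]>95)&(np.hypot(W[...,0]-479,W[...,1]+248)<15); print(np.percentile(W[m][:,2],[10,50,90]))
E
```

```text
clock: 13.98
eef_pos: [478.6, -248.8, 275.1]
eef_rot: [3.142, -0.0, 2.796]
wrist_force: [-0.3, -1.1, -0.1]
finger_gap: 94.0
finger_force: 0.0
clock: 14.98
eef_pos: [538.6, -278.7, 394.9]
eef_rot: [3.141, -0.001, 2.796]
wrist_force: [0.3, -0.1, -0.6]
finger_gap: 94.1
finger_force: 0.0
batt top (array([ 478.2, -248.3,   60.3,   51.5,   70. ]), np.int64(2874), np.float64(103.20702077308695)) collar (array([ 478.9, -247.6,   67.8,   68.9,   70.2]), np.int64(1689), np.float64(65.17125590834706))
[103.30775647 105.18231016 376.03977253]
```

View pics/w4.png

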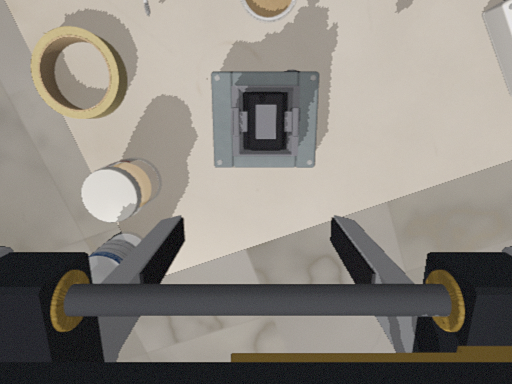

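Both buttons show out, about 60 mm apart, and the battery is centred at about (265,121). I'll check its height against the rim: latched should leave the top 38 mm above the rim, unlatched 42 mm.

```bash
python3 - <<'E'
from h import *
a=np.deg2rad(-19.8)
for cam in("wrist","top","scene"):
    pic,d,W=cloud(cam)
    c=np.array([478.6,-248.0]) if cam=="wrist" else np.array([479.5,-249.5])
    D=W[...,:2]-c; x=D[...,0]*np.cos(a)+D[...,1]*np.sin(a); y=-D[...,0]*np.sin(a)+D[...,1]*np.cos(a); z=W[...,2]
    t=(abs(x)<20)&(abs(y)<13)&(z>90)&(z<120)
    r=(abs(y)>29)&(abs(y)<36)&(abs(x)<36)&(z>55)&(z<72)
    print(cam,t.sum(),np.percentile(z[t],[10,50,90]),r.sum(),np.percentile(z[r],[25,50,75,90]))
    if cam=="wrist":
        for s in(-1,1):
            for lo in range(22,40,2):
                q=(s*y>lo)&(s*y<lo+2)&(abs(x)<22)&(z<75); print(s*lo,q.sum(),np.median(z[q]).round(1),end="; ")
        for lo in range(-28,28,8):
            q=(x>lo)&(x<lo+8)&(abs(y)<14)&(z<120)&(z>90); print("x",lo,np.median(z[q]).round(1),end=" ")
E
```

```text
wrist 1334 [103.01345679 103.96022603 104.92978311] 421 [65.20921591 65.69094004 66.15117705 66.55147114]
-22 45 62.6; -24 42 63.7; -26 33 65.4; -28 29 65.6; -30 26 65.9; -32 33 65.8; -34 3 42.1; -36 41 41.0; -38 76 41.0; 22 25 60.1; 24 42 62.7; 26 39 64.9; 28 33 65.4; 30 29 65.5; 32 33 65.6; 34 12 66.0; 36 0 nan; 38 64 41.3; x -28 103.0 x -20 103.8 x -12 104.0 x -4 104.1 x 4 104.0 x 12 103.8 x 20 103.3
  return _methods._mean(a, axis=axis, dtype=dtype,
  ret = ret.dtype.type(ret / rcount)
Traceback (most recent call last):
IndexError: index -1 is out of bounds for axis 0 with size 0
```

The battery top is 104.0 and the rim 65.7, so it stands 38.3 mm above the rim. That matches latched (38 mm), and both buttons are out.

```bash
python3 -c "
from cell import manip
print(manip.sign_off())"
```

```text
the job is handed in; nothing more can be done
None
```

The battery is out of the charger and seated in the power unit; its height above the rim (38.3 mm, 38 mm expected) and both buttons being out show it latched, no wrist-force reading passed about 14 N, and I handed the job in without getting a verdict back.

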